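Slide the battery box home in its charging dock and start the charge

TASK

Push the tall battery box, low near its base so that it slides along the bench without tipping, into the charging dock until it is fully home: straight between the rails and flat against the back stop. Then press the round button on the post beside the dock all the way down to start the charge, and let go. Do not grasp or lift anything, do not touch the box's carrying handle, do not press the button before the box is home, and leave the other things on the bench where they are.

Things in the scene. Friction and masses are not known exactly. Their poses are not given: they have to be found in the camera images.
- battery_box: tall stepped grey box, black lid, 0.7 to 1.0 kg, loose. Foot 100 mm deep (x) x 130 wide (y) x 50 high, near face x=-50, flat; on it a tower 70 deep, as wide, set back 30 mm from the near face, top 160 mm up. Pushed on the tower it can tip; pushed on the foot below 30 mm it slides (3 to 8 N). Origin: centre of underside; x from its robot side to its dock side, z up
- box_handle: dark steel carrying handle on the box's lid, a bar along the box's y, 90 mm wide, its top 191 mm above the bench; not to be touched. Origin: middle of the lid, at box x = 15, z = 160 mm
- dock: charging dock: fixed aluminium U on the bench, open towards the robot, no floor. Origin on the bench at the middle of the front face of its 60 mm high back stop; x points into the stop, away from the robot, y along the stop to the left, z up. The box fully home has its origin at x = -50, y = -10 to 10 mm here, x axes parallel
- dock_mouth (a point): point on the bench midway between the front ends of the dock's side rails, 60 mm in front of the stop (dock x = -60 mm). The rails are 30 mm high, 12 mm thick, 150 mm apart inside, straight from the stop to here; flared lead-ins go on about 28 mm towards the robot, opening the mouth to about 180 mm
- start_button_top (a point): centre of the top of the steel round push button, 28 mm across, on a grey post (44x44 mm, fixed) that stands to the left (+y) of the dock, 140 to 190 mm from the dock's middle; pressed straight down, 6 mm of travel, spring, 5 N when fully down, then a hard stop
- start_button (a joint): travel of the button, 0 m up, 0.006 m fully down; springs back
- oil_bottle: small amber oil bottle with black cap, 32 mm across, 77 high, standing loose in front of the button post, to the left of the battery box's path; origin at the centre of its underside
- tape_roll: roll of black tape lying flat, 66 mm across, 19 high, to the right of the box's path; origin at the centre of its underside
- block_flat: light grey flat gauge block, 35x50x12 mm, on the bench to the left
- block_square: light grey square gauge block, 40x40x18 mm, on the bench to the left
- feelers: fan of feeler gauges, 72x94x12 mm, on the bench to the left
- tape_measure: yellow tape measure, 34x85x63 mm, on the bench to the right
- spare_pack: black drill battery pack, 65x100x48 mm, on the bench to the right
Things that resemble listed ones, but are neither listed nor needed, are in the scene too. Leave any orange look-alike of the part that bears start_button_top alone.

How it is judged (in metres and radians):
On the way, in this order (a step that is already met when the one before it is completed fails the run):
1. the box stands fully home in the dock (within 6 mm of the stop, 0.06 rad of straight) (x of battery_box in the frame of dock above -0.056 m and y of battery_box in the frame of dock between -0.014 and 0.014 m and angle between the x axis of battery_box and the x axis of dock, either way round below 0.06 rad and angle between battery_box's own z axis and vertical below 0.05 rad), for 0.2 s.
2. the button is pressed down (at least 4.5 of its 6 mm) with the box home (all of step 1 and value of joint start_button above 0.0045 m), for 0.05 s.
At the end, for the whole second after the job is handed in: the battery box stands upright and at rest in the dock, its back within 6 mm of the stop, within 0.06 rad of straight and between the rails, and the button has been pressed after that and has sprung back up (all of step 1 and linear speed of battery_box below 0.01 m/s and value of joint start_button below 0.002 m); the robot touches nothing.
It fails at once if the battery box tips (leans more than 0.15 rad, about 9 degrees) (angle between battery_box's own z axis and vertical above 0.15 rad).
It fails at once if the battery box is lifted (its underside centre rises 12 mm) (height (world z) of battery_box above 0.012 m).
It fails at once if the box's carrying handle is touched by the robot (contact force between any of the fingers, the arm and box_handle above 1 N).
It fails at once if the button is pressed before the box is home (value of joint start_button above 0.003 m and not (x of battery_box in the frame of dock above -0.059 m and y of battery_box in the frame of dock between -0.014 and 0.014 m and angle between the x axis of battery_box and the x axis of dock, either way round below 0.08 rad and angle between battery_box's own z axis and vertical below 0.05 rad)).
It fails at once if a bystander is moved by more than 25 mm or the oil bottle knocked over (distance of any of oil_bottle, tape_roll, block_flat, block_square, feelers, tape_measure, spare_pack from where it was at the start of the episode above 0.025 m or angle between oil_bottle's own z axis and vertical above 0.5 rad).
It also fails if it takes over 64 s, if anything falls off the work surface, if the arm or the gripper's body presses on something with over 40 N, if the wrist force passes 120 N, or if a joint passes its speed limit or range.

ROBOT

A 6-joint arm with a two-finger parallel gripper is mounted at the origin on the work surface; the furniture and walls round the work are solid. World frame = base frame: x ahead of the robot, y to its left, z up, the work surface at z = 0. Lengths are in m, angles in degrees, forces in N, time in s.
With the tool pointing down it reaches from about 0.375 to 0.9 m from the base axis. Payload 3.1 kg.
Tool frame: the origin (TCP) lies on the centre line of the jaws, within the pads' length; the fingertips stand 8 mm ahead of it and the grasp point (between the pads) lies 11 mm behind it (bot.tip_extent is the distance from the TCP to the fingertips, in m); z points along the fingers, y is the line along which they close (so a half turn about z gives the same grasp; the last joint's range is limited). The gripper opens to 87 mm and grips with 3 to 60 N. Pads are 19 mm wide; open, the fingers measure 117 mm over their backs; the gripper's body (75 mm by 190 mm) begins 51 mm behind the grasp point.
Start: joints at [-73.826, 30.224, 82.088, -0, 67.689, -10.227], TCP at [0.278, -0.56, 0.231] pointing down, gripper open.
Joint ranges: [-176.69, 176.69], [-43.24, 126.21], [12.49, 139.97], [-82, 262], [0, 151.66], [-163.58, 163.58]. Speed limits (degrees/s): [159.86, 159.86, 180, 180, 180, 180].

INTERFACE

Orientations are given as a 3x3 rotation matrix whose columns are the frame's x, y, z axes.
In Python, from rig import bot, vision, workorder gives the robot as it stands.
- The arm moves only by the shell command python3 -m handwheel 'ROWS'. ROWS is JSON, a list of rows, each an object with "delta_rot": the turn, a rotation vector about the tool's x, y, z in rad, a list of three; "xyz": the shift along the tool's x, y, z in mm, a list of three; "hand": the closure, from -1 (fully open) to 1 (shut). A call has exactly 5 rows; each row is the pose to reach, as a shift and turn from the pose commanded when the call began, along the tool's axes at that moment; what a row does not reach only later rows make up. A row lasts 1/8 s, in which the tool goes at most 62.5 mm and 10.7 degrees, less where a joint would pass 70% of its speed; a pose out of reach is approached as far as the arm can. A call with a gripper value outside its range is refused whole. The fingers move at their own pace and stop on an object; the grip force is fixed at half the most. Time passes only in rows, so rows that repeat a pose let the fingers close, or fill a call up. It gives the time, the measured TCP pose, the force, the opening and the grip force at its end, in the units of the state.
- bot.read_state(): the state, without advancing time (a new reading comes with each control period).
- vision.capture(name): name is "scene" or "top" or "wrist"; returns the picture (400x640x3 uint8, red, green, blue); there is no depth.
- vision.camera_model(name): a dict with "camera_matrix" (3x3 intrinsics, pixels), "camera_from_world" (4x4, takes a point from world to camera coordinates). Camera axes: x right, y up, looking along -z (the intrinsics and any distortion apply to the point x, -y, -z); pixel columns grow to the right and rows downward; lengths in m; the calibration is good to about 2 mm. A picture is of the moment at which its call begins: read the wrist's pose just before it. camera_model takes no time and is no camera call; for the wrist camera it gives the pose at the moment of the call.
- workorder.hand_in(): hands the job in; it is judged then, once.
The state is a dict: "time_s": time; "joint_positions": joint angles; "qvel": joint speeds; "tau": joint torques, N m; "position": TCP position; "tcp_rot": TCP orientation; "force": force on the tool from outside, world axes, zero at the start; "moment": the same for the moment, N m; "opening": opening from 0.0 (shut) to 1.0 (fully open); "grasp_force": force on a finger pad.
Only numpy, scipy, OpenCV 4.12 (cv2) and the standard library are available. Lean on these libraries where they do the work, as an engineer would, in place of code of your own. Each camera call takes 0.05 s, during which the arm holds its last target. There are 200 camera calls.

## Working session

There is one attempt and no reset: what is moved stays moved. The work goes in short steps, Python scripts to look and compute and a shell command to move; the robot and the scene stay as the last step left them, time stands still between calls to the robot, and variables do not carry over. Pictures are saved under pics/ and viewed, at most 10 in all, crops included, and the job is handed in when it is done.

```bash
mkdir -p pics; ls
python3 - <<'E'
from rig import bot, vision
import cv2, numpy as np
for n in ("scene","top"):
    im=vision.capture(n); cv2.imwrite(f"pics/{n}0.png",im[:,:,::-1])
    m=vision.camera_model(n); print(n,np.round(m["camera_matrix"],1).tolist(),np.round(m["camera_from_world"],3).tolist(),[k for k in m])
s=bot.read_state();print(s["time_s"],s["position"],np.round(s["tcp_rot"],3).tolist(),s["opening"])
E
```

```text
pics
scene [[491.1, 0.0, 316.8], [0.0, 491.1, 202.8], [0.0, 0.0, 1.0]] [[0.676, -0.737, 0.014, -0.409], [0.456, 0.433, 0.777, -0.226], [-0.579, -0.519, 0.629, -1.177], [0.0, 0.0, 0.0, 1.0]] ['camera_matrix', 'camera_from_world']
top [[397.9, 0.0, 321.1], [0.0, 397.9, 192.8], [0.0, 0.0, 1.0]] [[0.005, -1.0, -0.004, -0.155], [0.991, 0.004, 0.135, -0.409], [-0.135, -0.005, 0.991, -1.062], [0.0, 0.0, 0.0, 1.0]] ['camera_matrix', 'camera_from_world']
0.1 [ 0.27773587 -0.5591398   0.22967208] [[0.896, 0.445, -0.001], [0.445, -0.896, 0.002], [0.0, -0.002, -1.0]] 0.9998260333268734
```

View pics/scene0.png

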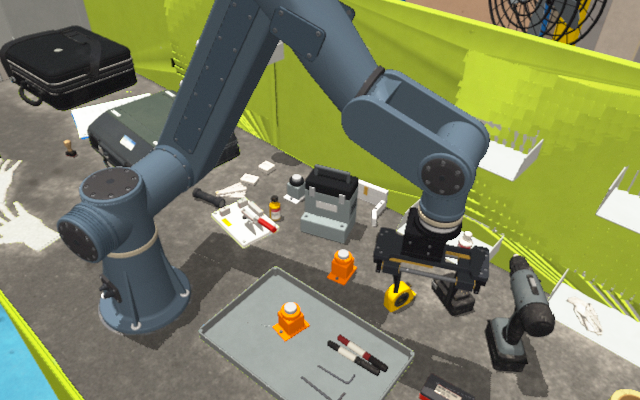

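View pics/top0.png

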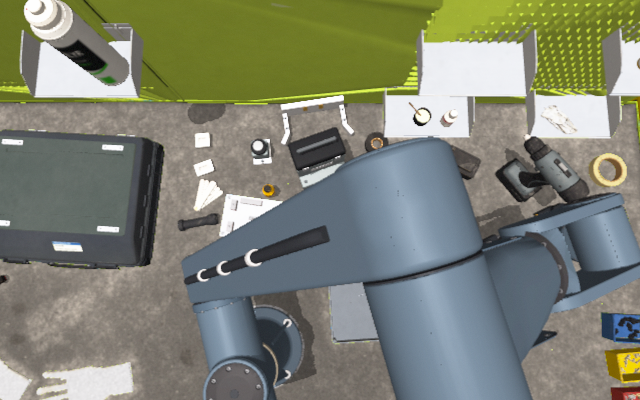

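The scene view shows the grey box at (330,205), the dock behind it at (372,205), and a steel button on a grey post at (296,187). The orange look-alikes are at (342,265) and (290,318). In the top view the dock U is at (315,115), the lid at (318,150), the button at (260,147), the bottle at (268,190) and the tape at (375,142). The grey post with the steel button to the left of the dock fits the description; the orange ones do not. I'll confirm that in an enlarged crop.

```bash
cat > h.py <<'E'
import numpy as np, cv2
from rig import bot, vision
def ray(n,u,v,z,m=None):
    m=m or vision.camera_model(n);K=np.array(m["camera_matrix"]);T=np.array(m["camera_from_world"])
    d=np.linalg.inv(K)@[u,v,1];d=T[:3,:3].T@(d*[1,-1,-1]);c=-T[:3,:3].T@T[:3,3]
    return c+d*(z-c[2])/d[2]
def proj(n,P,m=None):
    m=m or vision.camera_model(n);K=np.array(m["camera_matrix"]);T=np.array(m["camera_from_world"])
    p=(T[:3,:3]@np.asarray(P,float).T).T+T[:3,3];p=p*[1,-1,-1];q=(K@p.T).T;return q[:,:2]/q[:,2:]
def crop(src,x0,y0,x1,y1,k,out):
    im=cv2.imread(src)[y0:y1,x0:x1];cv2.imwrite(out,cv2.resize(im,None,fx=k,fy=k,interpolation=cv2.INTER_CUBIC))
E
python3 - <<'E'
from h import *
a=cv2.resize(cv2.imread("pics/top0.png")[90:210,230:400],None,fx=4.7,fy=4.7,interpolation=cv2.INTER_CUBIC)[:, :800]
cv2.imwrite("pics/c_top.png",a)
crop("pics/scene0.png",250,150,410,260,5,"pics/c_scene.png")
E
```

```text
(no output)
```

View pics/c_top.png

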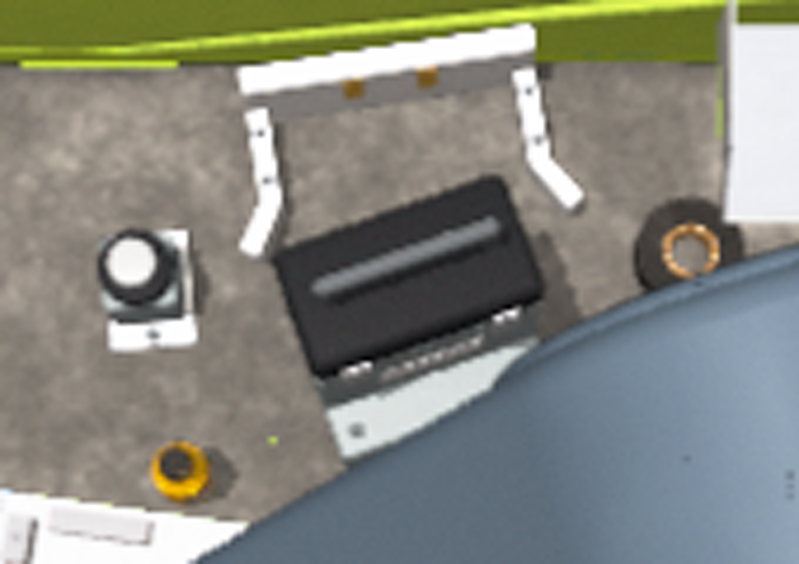

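View pics/c_scene.png

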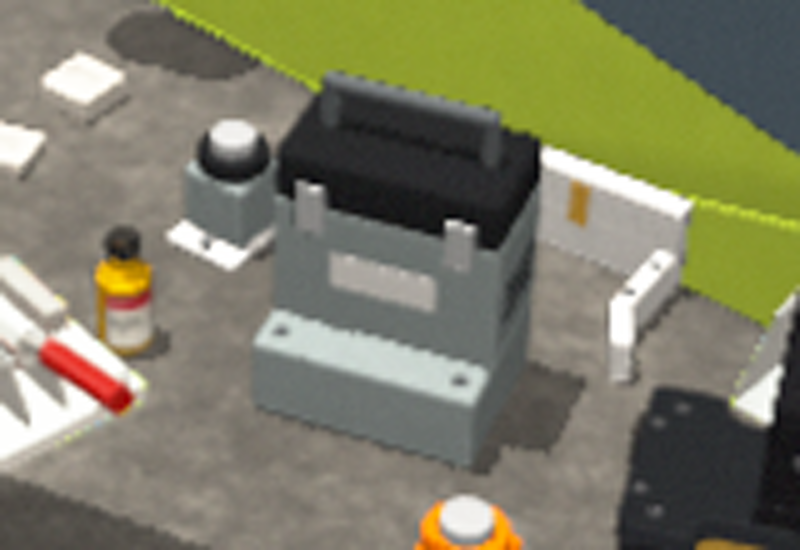

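The crops confirm it: the steel button in its black collar sits on a grey post to the left of the dock. The bottle stands in front of the post, and the box is yawed relative to the dock. Next I'll fit the poses from both views.

```bash
cat > fit.py <<'E'
from h import *
from scipy.optimize import least_squares
t=lambda u,v:(230+(u+.5)/4.7-.5,90+(v+.5)/4.7-.5)
s=lambda u,v:(250+(u+.5)/5-.5,150+(v+.5)/5-.5)
MT=vision.camera_model("top");MS=vision.camera_model("scene")
def fitpose(obs,x0):
    def pts(x,L):
        c,si=np.cos(x[2]),np.sin(x[2]);L=np.array(L,float)
        return np.c_[x[0]+c*L[:,0]-si*L[:,1],x[1]+si*L[:,0]+c*L[:,1],L[:,2]]
    f=lambda x:np.concatenate([(proj(0,pts(x,[o[0] for o in ob]),m)-[o[1] for o in ob]).ravel() for m,ob in obs if ob])
    r=least_squares(f,x0,loss="soft_l1");return r.x,r.fun
if __name__=="__main__":
    box,e=fitpose([(MT,[((.05,.065,.16),t(275,255)),((.05,-.065,.16),t(497,175)),((-.02,-.065,.16),t(543,290)),((-.02,.065,.16),t(315,375)),((-.05,.065,.05),t(345,460))]),
     (MS,[((-.05,.065,.05),s(255,335)),((-.05,-.065,.05),s(478,402)),((-.05,.065,0),s(257,405)),((-.05,-.065,0),s(470,465))])],[.7,-.12,0])
    print("box",box.round(4),np.degrees(box[2]).round(1),e.round(1))
    dock,e=fitpose([(MT,[((0,.075,.03),t(270,108)),((-.06,.075,.03),t(283,185)),((-.06,-.075,.03),t(531,150)),((0,-.075,.03),t(513,72)),((-.088,.09,.03),t(266,258)),((-.088,-.09,.03),t(570,210))])],[.85,-.12,0])
    print("dock",dock.round(4),np.degrees(dock[2]).round(1),e.round(1))
    a,b=[ray("top",*t(*p),.06) for p in((243,94),(535,52))];d=a-b;print("stop edge",a.round(3),b.round(3),np.hypot(*d[:2]).round(3),np.degrees(np.arctan2(-d[0],d[1])).round(1))
    P=least_squares(lambda p:np.r_[(proj(0,[p],MT)-t(130,258))[0],(proj(0,[p],MS)-s(237,130))[0]],[.75,0,.08]);print("button",P.x.round(4),P.fun.round(1))
    c,si=np.cos(dock[2]),np.sin(dock[2]);R=np.array([[c,si],[-si,c]])
    print("in dock: box",(R@(box[:2]-dock[:2])).round(4),"button",(R@(P.x[:2]-dock[:2])).round(4))
    print("bottle",ray("top",*t(178,460),.077).round(3),"tape",ray("top",*t(690,248),.019).round(3))
E
python3 fit.py
```

```text
box [ 0.4901 -0.1472  0.3678] 21.1 [-1.6 -0.8  0.8 -2.1  1.3 -0.6 -0.2 -0.  -0.   0.1 -1.1  1.1 -0.4 -0.1
 -1.4  0.7  0.3  1. ]
dock [ 0.6482 -0.1295  0.1661] 9.5 [-0.3 -0.   0.1  4.1  0.4  3.1  0.6 -0.7 -0.1 -1.  -0.9 -0.9]
stop edge [ 0.634 -0.043  0.06 ] [ 0.66  -0.213  0.06 ] 0.172 8.7
button [0.5337 0.0173 0.0707] [ 0.3 -0.3 -0.4  0.1]
in dock: box [-0.1589  0.0087] button [-0.0887  0.1637]
bottle [ 0.416 -0.013  0.077] tape [ 0.554 -0.308  0.019]
```

Run:
```python
from h import *
for n,u,v,z in [("orange1",344,254,.07),("orange1 base",341,280,0),("orange2",291,307,.08),("tray far-left corner",276,268,.01),("tray right",413,353,.01),("tray left",202,330,.01),("tapemeas top",402,285,.06),("tapemeas base",395,309,0),("toolsheet right",278,231,0),("toolsheet near",243,248,0)]:
    print(n,ray("scene",u,v,z).round(3))
m=vision.camera_model("wrist");T=np.array(m["camera_from_world"]);c=-T[:3,:3].T@T[:3,3];s=bot.read_state();R=np.array(s["tcp_rot"])
print("wristcam in tool",(R.T@(c-s["position"])).round(3),"look",(R.T@-T[2,:3]).round(2))
```

```text
orange1 [ 0.38  -0.294  0.07 ]
orange1 base [ 0.361 -0.305  0.   ]
orange2 [ 0.171 -0.321  0.08 ]
tray far-left corner [ 0.272 -0.164  0.01 ]
tray right [ 0.301 -0.559  0.01 ]
tray left [ 0.029 -0.181  0.01 ]
tapemeas top [ 0.403 -0.451  0.06 ]
tapemeas base [ 0.379 -0.457  0.   ]
toolsheet right [ 0.38 -0.06  0.  ]
toolsheet near [ 0.269 -0.04   0.   ]
wristcam in tool [ 0.066  0.001 -0.153] look [-0.24  0.    0.97]
```

```bash
cat >> h.py <<'E'
from scipy.spatial.transform import Rotation as Ro
def tool(yaw,tilt):  # yaw of pushing direction; tool x points back
    p=np.radians(yaw+180);x=np.array([np.cos(p),np.sin(p),0]);z=np.array([0,0,-1.])
    return np.c_[x,np.cross(z,x),z]@Ro.from_euler("y",-tilt,degrees=True).as_matrix()
def delta(pos,R,p0=None,R0=None):
    s=bot.read_state();p0=s["position"] if p0 is None else p0;R0=np.array(s["tcp_rot"]) if R0 is None else R0
    print("d mm",(R0.T@(np.array(pos)-p0)*1e3).round(1),"rotvec",Ro.from_matrix(R0.T@R).as_rotvec().round(3))
def st():
    s=bot.read_state();print("t",s["time_s"],"p",np.round(s["position"],4),"F",np.round(s["force"],1),"q",np.round(s["joint_positions"],0))
E
python3 - <<'E'
from h import *
delta([.41,-.18,.23],tool(21,10))
E
```

```text
d mm [ 287.1 -280.8    0.3] rotvec [-0.265 -0.016 -3.036]
```

```bash
python3 -m handwheel '[{"delta_rot":[0,0,-0.18],"xyz":[60,-50,0],"hand":-1},{"delta_rot":[0,0,-0.36],"xyz":[115,-100,0],"hand":-1},{"delta_rot":[0,0,-0.54],"xyz":[170,-150,0],"hand":-1},{"delta_rot":[0,0,-0.72],"xyz":[215,-195,0],"hand":-1},{"delta_rot":[0,0,-0.9],"xyz":[250,-230,0],"hand":-1}]'
python3 - <<'E'
from h import *
st();delta([.41,-.18,.23],tool(21,10));delta([.41,-.18,.23],tool(-60,0))
E
```

```text
time_s: 0.72
position: [0.391, -0.2665, 0.2303]
tcp_rot: [[0.203, 0.979, 0.0], [0.979, -0.203, 0.0], [0.0, -0.0, -1.0]]
force: [1.1, 0.8, -0.8]
opening: 1.0
grasp_force: 0.0
t 0.725 p [ 0.391  -0.2665  0.2303] F [ 1.1  0.8 -0.8] q [-48.  19. 103.   0.  58. -36.]
d mm [88.5  1.1  0.4] rotvec [-0.186 -0.102 -2.136]
d mm [88.5  1.1  0.4] rotvec [ 0.    -0.    -0.728]
```

```bash
python3 -m handwheel '[{"delta_rot":[0,0,-0.18],"xyz":[30,0,0],"hand":-1},{"delta_rot":[0,0,-0.36],"xyz":[60,0,0],"hand":-1},{"delta_rot":[0,0,-0.54],"xyz":[88,1,0],"hand":-1},{"delta_rot":[0,0,-0.72],"xyz":[88,1,0],"hand":-1},{"delta_rot":[0,0,-0.9],"xyz":[88,1,0],"hand":-1}]' >/dev/null;  python3 -m handwheel '[{"delta_rot":[0,0,-0.18],"xyz":[0,0,0],"hand":-1},{"delta_rot":[0,0,-0.36],"xyz":[0,0,0],"hand":-1},{"delta_rot":[0,0,-0.54],"xyz":[0,0,0],"hand":-1},{"delta_rot":[0,0,-0.72],"xyz":[0,0,0],"hand":-1},{"delta_rot":[0,0,-0.9],"xyz":[0,0,0],"hand":-1}]' >/dev/null
python3 - <<'E'
from h import *
st();delta([.41,-.18,.23],tool(21,10))
E
```

```text
t 1.975 p [ 0.4097 -0.1824  0.2303] F [-0.1  0.1 -0. ] q [ -38.   17.  106.    0.   57. -130.]
d mm [-0.3  2.4  0.3] rotvec [-0.029 -0.173 -0.341]
```

```bash
python3 -m handwheel '[{"delta_rot":[-0.02,-0.09,-0.17],"xyz":[0,2,0],"hand":-1},{"delta_rot":[-0.029,-0.173,-0.34],"xyz":[0,2,0],"hand":-1},{"delta_rot":[-0.029,-0.173,-0.34],"xyz":[0,2,0],"hand":-1},{"delta_rot":[-0.029,-0.173,-0.34],"xyz":[0,2,0],"hand":-1},{"delta_rot":[-0.029,-0.173,-0.34],"xyz":[0,2,0],"hand":-1}]' >/dev/null
python3 - <<'E'
from h import *
import json
st();delta([.41,-.18,.23],tool(21,10))
m=vision.camera_model("wrist");json.dump({k:np.array(v).tolist() for k,v in m.items()},open("wm.json","w"))
cv2.imwrite("pics/w1.png",vision.capture("wrist")[:,:,::-1]);cv2.imwrite("pics/t1.png",vision.capture("top")[:,:,::-1])
E
```

```text
t 2.6 p [ 0.4104 -0.1806  0.2306] F [ 0.3  0.8 -0.1] q [ -44.   14.  111.   12.   51. -162.]
d mm [0.2 0.7 0.6] rotvec [-0.002 -0.    -0.007]
```

View pics/w1.png

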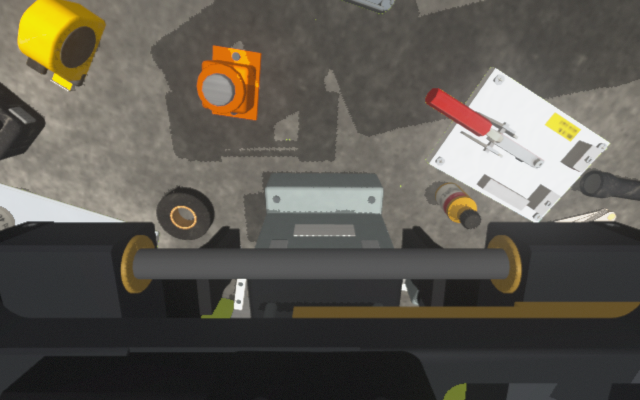

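Wrist view (image up is towards the robot): the foot's top near corners are at (267,187) and (381,186). The orange look-alike is at (220,88), the bottle at (465,213) and the tape at (185,213). The box face lies almost square to the tool. I'll check this against the fit.

Run:
```python
from h import *
import json
m={k:np.array(v) for k,v in json.load(open("wm.json")).items()}
a=ray(0,267,187,.05,m);b=ray(0,381,186,.05,m);d=b-a
print(a.round(4),b.round(4),np.hypot(*d[:2]).round(3),"yaw",np.degrees(np.arctan2(-d[0],d[1])).round(1),"mid",((a+b)/2).round(4))
print("orange",ray(0,220,88,.07,m).round(3))
f=np.array([np.cos(np.radians(21)),np.sin(np.radians(21))])
mid=((a+b)/2)[:2]; tgt=mid-f*.030; print(tgt); delta([*tgt,.030],tool(21,10)); delta([*tgt,.060],tool(21,10))
crop("pics/t1.png",230,80,400,200,4.7,"pics/c_t1.png")
```

```text
[ 0.4648 -0.2232  0.05  ] [ 0.4209 -0.1093  0.05  ] 0.122 yaw 21.1 mid [ 0.4428 -0.1663  0.05  ]
orange [ 0.38  -0.289  0.07 ]
[ 0.41481089 -0.1770061 ]
d mm [ 29.5   1.8 198.5] rotvec [-0.002 -0.    -0.006]
d mm [ 24.2   1.8 168.9] rotvec [-0.002 -0.    -0.006]
```

View pics/c_t1.png

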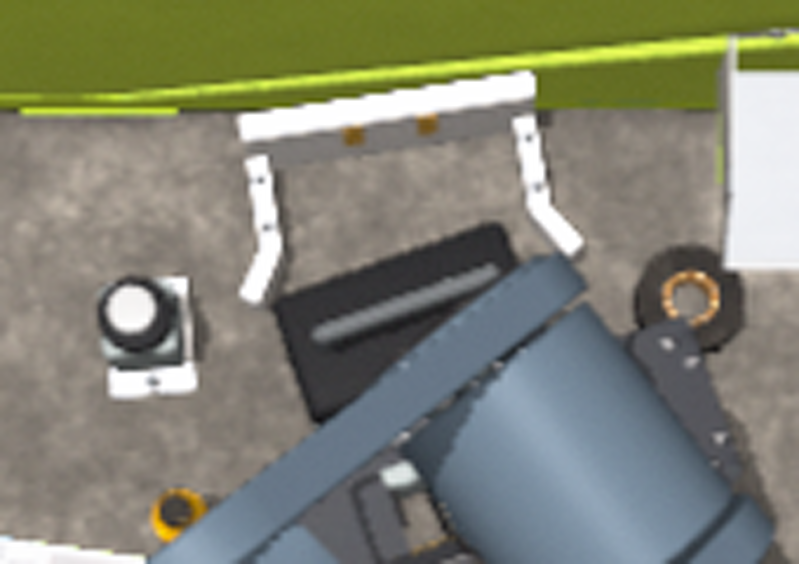

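The two measurements agree: face centre (0.443, -0.166), yaw 21°, width 122 against 130. I'll descend behind the foot.

```bash
python3 -m handwheel '[{"delta_rot":[0,0,0],"xyz":[6,1,50],"hand":-1},{"delta_rot":[0,0,0],"xyz":[12,2,100],"hand":-1},{"delta_rot":[0,0,0],"xyz":[17,2,145],"hand":-1},{"delta_rot":[0,0,0],"xyz":[20,2,175],"hand":-1},{"delta_rot":[0,0,0],"xyz":[20,2,175],"hand":-1}]'
python3 - <<'E'
from h import *
f=np.array([np.cos(np.radians(21)),np.sin(np.radians(21))]);tgt=np.array([.4428,-.1663])-f*.022
st();delta([*tgt,.022],tool(21,10))
cv2.imwrite("pics/s2.png",vision.capture("scene")[:,:,::-1]);crop("pics/s2.png",220,110,460,290,3.3,"pics/c_s2.png")
E
```

```text
time_s: 3.32
position: [0.4316, -0.1677, 0.0613]
tcp_rot: [[-0.932, -0.34, 0.127], [-0.338, 0.94, 0.041], [-0.133, -0.004, -0.991]]
force: [0.4, 0.8, 0.0]
opening: 1.003
grasp_force: 0.0
t 3.325 p [ 0.4316 -0.1677  0.0613] F [0.4 0.8 0. ] q [ -39.   35.  117.   16.   24. -163.]
d mm [16.1 -2.8 37.5] rotvec [-0.007 -0.041 -0.019]
```

View pics/c_s2.png

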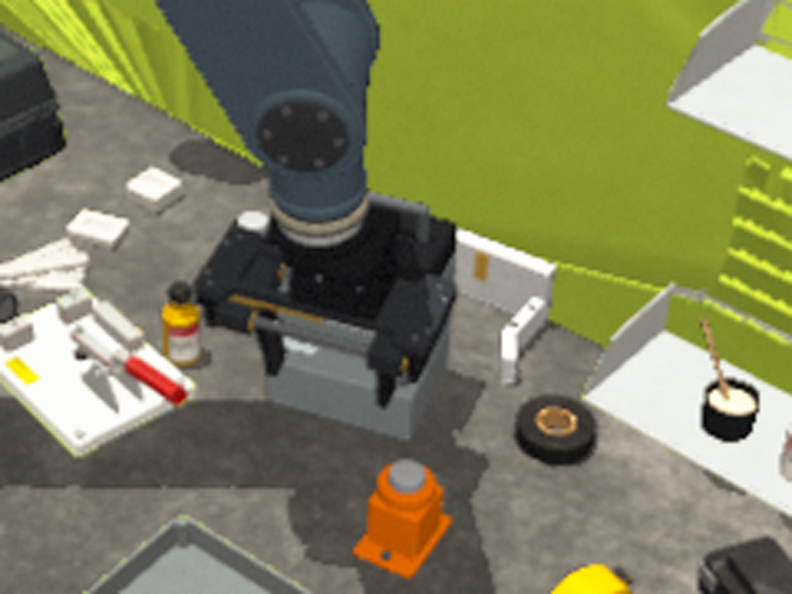

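The fingers stand behind the foot, and the J5 and camera parts stay clear of the handle. Joint 6 is at its limit at yaw 21°, which pulled the tool 11 mm closer. I'll back off, reduce yaw to 14° so the left finger leads (this turns the box the right way), and then go down.

Run:
```python
from h import *
delta([.4185,-.1756,.062],tool(14,10))
```

```text
d mm [15.1 -2.4 -1.6] rotvec [ 0.01  -0.039  0.102]
```

```bash
python3 -m handwheel '[{"delta_rot":[0.01,-0.04,0.1],"xyz":[8,-1,-1],"hand":-1},{"delta_rot":[0.01,-0.04,0.1],"xyz":[15,-2,-2],"hand":-1},{"delta_rot":[0.01,-0.04,0.1],"xyz":[15,-2,-2],"hand":-1},{"delta_rot":[0.01,-0.04,0.1],"xyz":[15,-2,-2],"hand":-1},{"delta_rot":[0.01,-0.04,0.1],"xyz":[15,-2,-2],"hand":-1}]' >/dev/null
python3 - <<'E'
from h import *
st();delta([.4185,-.1756,.062],tool(14,10));delta([.4185,-.1756,.022],tool(14,10))
E
```

```text
t 4.0 p [ 0.4234 -0.1741  0.0668] F [-0.3 -0.3  0. ] q [ -41.   34.  119.   20.   22. -164.]
d mm [ 5.9 -0.3  4. ] rotvec [-0.006 -0.012 -0.002]
d mm [12.3 -0.1 43.4] rotvec [-0.006 -0.012 -0.002]
```

Run:
```python
from h import *
delta([.416,-.170,.064],tool(10,6))
```

```text
d mm [6.6 5.7 1.8] rotvec [0.004 0.058 0.067]
```

```bash
python3 -m handwheel '[{"delta_rot":[0,0.06,0.07],"xyz":[7,5,0],"hand":-1},{"delta_rot":[0,0.06,0.07],"xyz":[7,5,0],"hand":-1},{"delta_rot":[0,0.06,0.07],"xyz":[7,5,0],"hand":-1},{"delta_rot":[0,0.06,0.07],"xyz":[7,5,0],"hand":-1},{"delta_rot":[0,0.06,0.07],"xyz":[7,5,0],"hand":-1}]' >/dev/null
python3 - <<'E'
from h import *
st();delta([.416,-.170,.064],tool(10,6));delta([.416,-.170,.022],tool(10,6))
E
```

```text
t 4.625 p [ 0.4151 -0.1708  0.0654] F [ 0.3 -0.6 -0.5] q [ -40.   34.  118.   11.   24. -150.]
d mm [-0.8  0.7  1.5] rotvec [ 0.004 -0.002 -0.003]
d mm [ 3.5  0.5 43.3] rotvec [ 0.004 -0.002 -0.003]
```

Joint 6 now has margin (-150°) and the pose was reached. I'll go straight down.

```bash
python3 -m handwheel '[{"delta_rot":[0,0,0],"xyz":[1,0,12],"hand":-1},{"delta_rot":[0,0,0],"xyz":[2,0,24],"hand":-1},{"delta_rot":[0,0,0],"xyz":[3,0,36],"hand":-1},{"delta_rot":[0,0,0],"xyz":[4,0,43],"hand":-1},{"delta_rot":[0,0,0],"xyz":[4,0,43],"hand":-1}]' >/dev/null
python3 - <<'E'
from h import *
st()
a=np.radians(9.3);f=np.array([np.cos(a),np.sin(a)]);o=np.array([.648,-.1295])
p=np.array(bot.read_state()["position"]);print("in dock",((p[:2]-o)@f).round(4),((p[:2]-o)@[-f[1],f[0]]).round(4))
for x in(-.190,-.160,-.111):
  q=o+x*f;print(x);delta([*q,.022],tool(9.3,6))
E
```

```text
t 5.25 p [ 0.4152 -0.1702  0.0215] F [ 0.2  0.1 -0.7] q [ -40.   40.  119.   15.   18. -154.]
in dock -0.2363 -0.0025
-0.19
d mm [-46.2   2.1   4.2] rotvec [ 0.007 -0.003  0.009]
-0.16
d mm [-76.    1.8   7.2] rotvec [ 0.007 -0.003  0.009]
-0.111
d mm [-124.8    1.3   12.1] rotvec [ 0.007 -0.003  0.009]
```

```bash
python3 -m handwheel '[{"delta_rot":[0,0,0.01],"xyz":[-6,1,1],"hand":-1},{"delta_rot":[0,0,0.01],"xyz":[-12,2,1],"hand":-1},{"delta_rot":[0,0,0.01],"xyz":[-18,2,2],"hand":-1},{"delta_rot":[0,0,0.01],"xyz":[-24,2,2],"hand":-1},{"delta_rot":[0,0,0.01],"xyz":[-30,2,3],"hand":-1}]'; python3 -m handwheel '[{"delta_rot":[0,0,0],"xyz":[-5,0,0.5],"hand":-1},{"delta_rot":[0,0,0],"xyz":[-10,0,1],"hand":-1},{"delta_rot":[0,0,0],"xyz":[-15,0,1.5],"hand":-1},{"delta_rot":[0,0,0],"xyz":[-20,0,2],"hand":-1},{"delta_rot":[0,0,0],"xyz":[-25,0,2.5],"hand":-1}]'
python3 - <<'E'
from h import *
st()
a=np.radians(9.3);f=np.array([np.cos(a),np.sin(a)]);o=np.array([.648,-.1295])
p=np.array(bot.read_state()["position"]);print("in dock",((p[:2]-o)@f).round(4),((p[:2]-o)@[-f[1],f[0]]).round(4))
delta([*(o-.15*f),.022],tool(9.3,6))
cv2.imwrite("pics/t3.png",vision.capture("top")[:,:,::-1]);crop("pics/t3.png",230,80,400,200,4.7,"pics/c_t3.png")
E
```

```text
time_s: 5.88
position: [0.4444, -0.1624, 0.0224]
tcp_rot: [[-0.982, -0.162, 0.098], [-0.161, 0.987, 0.024], [-0.101, 0.007, -0.995]]
force: [-5.2, 0.5, 3.3]
opening: 1.002
grasp_force: 2.6
time_s: 6.5
position: [0.4703, -0.1595, 0.0225]
tcp_rot: [[-0.982, -0.161, 0.1], [-0.16, 0.987, 0.022], [-0.103, 0.005, -0.995]]
force: [-3.7, -0.9, 0.4]
opening: 1.002
grasp_force: 2.1
t 6.5 p [ 0.4703 -0.1595  0.0225] F [-3.7 -0.9  0.4] q [ -34.   41.  113.   11.   23. -144.]
in dock -0.1802 -0.0009
d mm [-30.    0.9   3.6] rotvec [ 0.005 -0.002 -0.001]
```

View pics/c_t3.png

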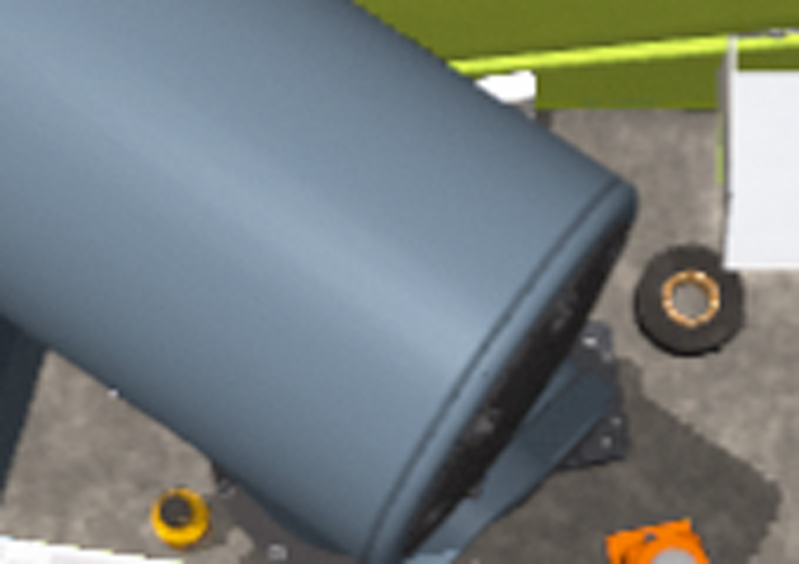

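The forearm blocks the top view. The push force of about 4 N means the box is sliding. I'll continue along the dock axis and watch the force.

```bash
python3 -m handwheel '[{"delta_rot":[0,0,0],"xyz":[-6,0,0.5],"hand":-1},{"delta_rot":[0,0,0],"xyz":[-12,1,1],"hand":-1},{"delta_rot":[0,0,0],"xyz":[-18,1,2],"hand":-1},{"delta_rot":[0,0,0],"xyz":[-24,1,3],"hand":-1},{"delta_rot":[0,0,0],"xyz":[-30,1,3.5],"hand":-1}]'
python3 - <<'E'
from h import *
st();s=bot.read_state();print(np.round(s["moment"],2))
a=np.radians(9.3);f=np.array([np.cos(a),np.sin(a)]);o=np.array([.648,-.1295])
p=np.array(s["position"]);print("in dock",((p[:2]-o)@f).round(4),((p[:2]-o)@[-f[1],f[0]]).round(4))
delta([*(o-.11*f),.022],tool(9.3,6))
cv2.imwrite("pics/s4.png",vision.capture("scene")[:,:,::-1]);crop("pics/s4.png",270,140,430,260,5,"pics/c_s4.png")
E
```

```text
time_s: 7.18
position: [0.4989, -0.153, 0.0222]
tcp_rot: [[-0.982, -0.162, 0.099], [-0.16, 0.987, 0.023], [-0.101, 0.006, -0.995]]
force: [-5.2, -0.4, 2.9]
opening: 0.995
grasp_force: 2.9
t 7.175 p [ 0.4989 -0.153   0.0222] F [-5.2 -0.4  2.9] q [ -32.   41.  109.    9.   26. -139.]
[-0.02  0.87  0.01]
in dock -0.1509 0.0009
d mm [-40.7  -0.9   4.4] rotvec [ 0.006 -0.004 -0.001]
```

View pics/c_s4.png

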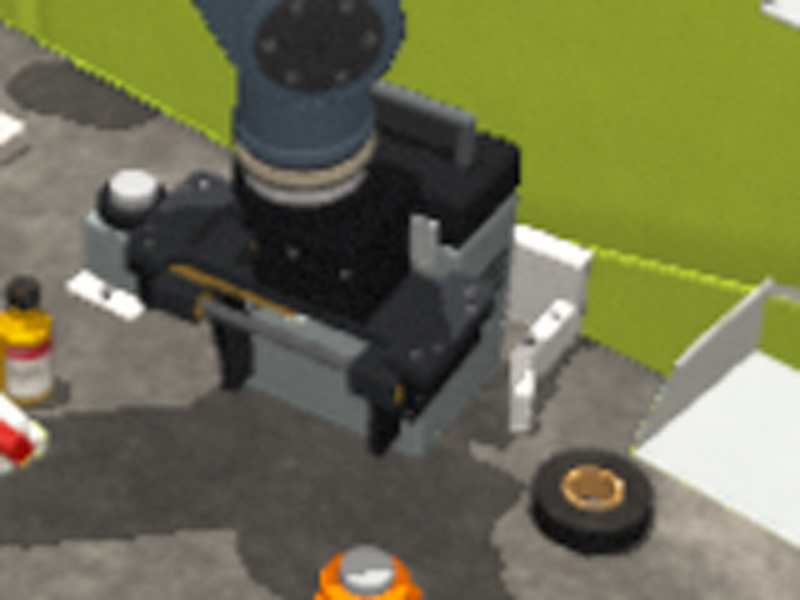

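The box is square to the gripper and entering between the rails, with the handle, button post and bottle all clear. I'll push on, then go gently up to the stop.

```bash
python3 -m handwheel '[{"delta_rot":[0,0,0],"xyz":[-6,0,0.5],"hand":-1},{"delta_rot":[0,0,0],"xyz":[-12,0,1],"hand":-1},{"delta_rot":[0,0,0],"xyz":[-18,0,2],"hand":-1},{"delta_rot":[0,0,0],"xyz":[-24,-1,2.5],"hand":-1},{"delta_rot":[0,0,0],"xyz":[-29,-1,3],"hand":-1}]'; python3 -m handwheel '[{"delta_rot":[0,0,0],"xyz":[-2,0,0],"hand":-1},{"delta_rot":[0,0,0],"xyz":[-3,0,0],"hand":-1},{"delta_rot":[0,0,0],"xyz":[-4,0,0.5],"hand":-1},{"delta_rot":[0,0,0],"xyz":[-5,0,0.5],"hand":-1},{"delta_rot":[0,0,0],"xyz":[-6,0,0.5],"hand":-1}]'
cat > d.py <<'E'
from h import *
st();s=bot.read_state();print(np.round(s["moment"],2))
a=np.radians(9.3);f=np.array([np.cos(a),np.sin(a)]);o=np.array([.648,-.1295])
p=np.array(s["position"]);print("in dock",((p[:2]-o)@f).round(4),((p[:2]-o)@[-f[1],f[0]]).round(4))
E
python3 d.py
```

```text
time_s: 7.85
position: [0.5276, -0.1492, 0.0221]
tcp_rot: [[-0.982, -0.162, 0.098], [-0.16, 0.987, 0.023], [-0.1, 0.007, -0.995]]
force: [-6.2, -1.4, 3.9]
opening: 1.0
grasp_force: 3.1
time_s: 8.48
position: [0.5338, -0.1486, 0.0221]
tcp_rot: [[-0.982, -0.161, 0.099], [-0.16, 0.987, 0.022], [-0.101, 0.006, -0.995]]
force: [-4.7, -0.1, 0.9]
opening: 1.0
grasp_force: 2.4
t 8.475 p [ 0.5338 -0.1486  0.0221] F [-4.7 -0.1  0.9] q [ -29.   42.  104.    8.   29. -135.]
[0.03 0.74 0.04]
in dock -0.1158 -0.0004
```

```bash
python3 -m handwheel '[{"delta_rot":[0,0,0],"xyz":[-1,0,0],"hand":-1},{"delta_rot":[0,0,0],"xyz":[-2,0,0],"hand":-1},{"delta_rot":[0,0,0],"xyz":[-3,0,0],"hand":-1},{"delta_rot":[0,0,0],"xyz":[-4,0,0.5],"hand":-1},{"delta_rot":[0,0,0],"xyz":[-5,0,0.5],"hand":-1}]'; python3 d.py
```

```text
time_s: 9.1
position: [0.5392, -0.148, 0.0222]
tcp_rot: [[-0.982, -0.161, 0.1], [-0.16, 0.987, 0.022], [-0.102, 0.005, -0.995]]
force: [-4.1, -0.6, -0.9]
opening: 1.0
grasp_force: 2.0
t 9.1 p [ 0.5392 -0.148   0.0222] F [-4.1 -0.6 -0.9] q [ -29.   43.  104.    8.   30. -135.]
[-0.    0.65  0.  ]
in dock -0.1104 -0.0007
```

```bash
python3 -m handwheel '[{"delta_rot":[0,0,0],"xyz":[-1,0,0],"hand":-1},{"delta_rot":[0,0,0],"xyz":[-2,0,0],"hand":-1},{"delta_rot":[0,0,0],"xyz":[-3,0,0],"hand":-1},{"delta_rot":[0,0,0],"xyz":[-3.5,0,0.5],"hand":-1},{"delta_rot":[0,0,0],"xyz":[-4,0,0.5],"hand":-1}]'; python3 d.py
```

```text
time_s: 9.72
position: [0.5397, -0.1477, 0.0221]
tcp_rot: [[-0.982, -0.163, 0.094], [-0.161, 0.987, 0.023], [-0.096, 0.007, -0.995]]
force: [-15.5, -7.5, 6.9]
opening: 1.0
grasp_force: 8.1
t 9.725 p [ 0.5397 -0.1477  0.0221] F [-15.5  -7.5   6.9] q [ -29.   43.  103.    7.   30. -134.]
[-1.41  2.38 -0.26]
in dock -0.1098 -0.0005
```

The force rose from 4 to 17 N exactly where the foot should meet the stop (TCP at -0.110). I'll back off, rise, and check.

```bash
python3 -m handwheel '[{"delta_rot":[0,0,0],"xyz":[-1,0,0],"hand":-1},{"delta_rot":[0,0,0],"xyz":[-1,0,0],"hand":-1},{"delta_rot":[0,0,0],"xyz":[10,0,-1],"hand":-1},{"delta_rot":[0,0,0],"xyz":[25,0,-2],"hand":-1},{"delta_rot":[0,0,0],"xyz":[40,0,-4],"hand":-1}]'; python3 d.py;  python3 -m handwheel '[{"delta_rot":[0,0,0],"xyz":[0,0,-50],"hand":-1},{"delta_rot":[0,0,0],"xyz":[0,0,-105],"hand":-1},{"delta_rot":[0,0,0],"xyz":[10,0,-165],"hand":-1},{"delta_rot":[0,0,0],"xyz":[40,0,-215],"hand":-1},{"delta_rot":[0,0,0],"xyz":[70,0,-250],"hand":1}]'
python3 - <<'E'
from h import *
st()
delta([.534,.017,.20],tool(9.3,0));delta([.44,-.25,.27],tool(9.3,0))
E
```

```text
time_s: 10.35
position: [0.5036, -0.1542, 0.0221]
tcp_rot: [[-0.982, -0.161, 0.102], [-0.16, 0.987, 0.021], [-0.104, 0.004, -0.995]]
force: [0.4, 0.3, 0.0]
opening: 1.0
grasp_force: 0.0
t 10.35 p [ 0.5036 -0.1542  0.0221] F [0.4 0.3 0. ] q [ -32.   42.  108.    9.   26. -139.]
[ 0.15 -0.03 -0.02]
in dock -0.1465 -0.001
time_s: 10.98
position: [0.4093, -0.1708, 0.2656]
tcp_rot: [[-0.981, -0.162, 0.103], [-0.161, 0.987, 0.02], [-0.105, 0.003, -0.994]]
force: [-0.0, -1.4, -0.6]
opening: 0.948
grasp_force: 0.0
t 10.975 p [ 0.4093 -0.1708  0.2656] F [-0.  -1.4 -0.6] q [ -40.   11.  108.    6.   57. -143.]
d mm [-145.7  164.9   81.8] rotvec [0.003 0.105 0.   ]
d mm [-17.9 -83.2  -2.7] rotvec [0.003 0.105 0.   ]
```

```bash
python3 -m handwheel '[{"delta_rot":[0,0.1,0],"xyz":[0,-50,0],"hand":1},{"delta_rot":[0,0.1,0],"xyz":[0,-100,0],"hand":1},{"delta_rot":[0,0.1,0],"xyz":[0,-150,0],"hand":1},{"delta_rot":[0,0.1,0],"xyz":[0,-150,0],"hand":1},{"delta_rot":[0,0.1,0],"xyz":[0,-150,0],"hand":1}]'
python3 - <<'E'
from h import *
cv2.imwrite("pics/t5.png",vision.capture("top")[:,:,::-1]);crop("pics/t5.png",230,80,400,200,4.7,"pics/c_t5.png")
E
```

```text
time_s: 11.6
position: [0.4332, -0.3176, 0.262]
tcp_rot: [[-0.987, -0.161, 0.001], [-0.161, 0.987, 0.008], [-0.002, 0.008, -1.0]]
force: [-0.1, 0.0, -0.6]
opening: 0.403
grasp_force: 0.0
```

View pics/c_t5.png

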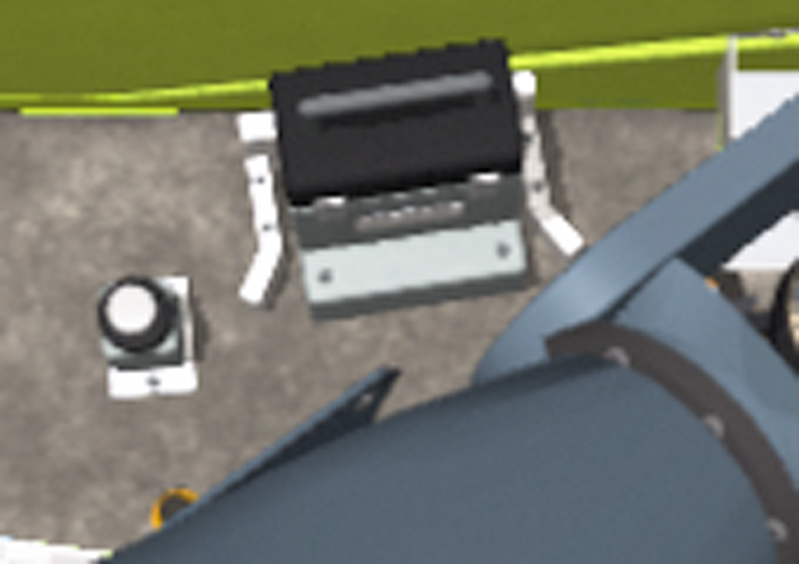

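The box sits between the rails against the stop: lid corners at (272,75), (505,42), (522,172), (290,202) and foot top-near corners at (311,305), (527,272). I'll quantify the pose relative to the dock using the same camera.

Run:
```python
from fit import *
t=lambda u,v:(230+(u+.5)/4.7-.5,80+(v+.5)/4.7-.5)
box,e=fitpose([(MT,[((.05,.065,.16),t(272,75)),((.05,-.065,.16),t(505,42)),((-.02,-.065,.16),t(522,172)),((-.02,.065,.16),t(290,202)),((-.05,.065,.05),t(311,305)),((-.05,-.065,.05),t(527,272))])],[.6,-.13,.16])
print("box",box.round(4),np.degrees(box[2]).round(1),e.round(1))
for o,a in(((.648,-.1295),9.5),((.647,-.128),8.7)):
  c,s=np.cos(np.radians(a)),np.sin(np.radians(a));d=box[:2]-o;print("in dock",c*d[0]+s*d[1],-s*d[0]+c*d[1])
print("button",ray("top",*t(130,306),.0707).round(4))
delta([.5335,.0175,.200],tool(9.3,0))
```

```text
box [ 0.5951 -0.1383  0.1509] 8.6 [-1.  -0.1  1.1 -0.4  1.8 -1.3 -1.  -0.2 -0.7  1.   0.4  1.2]
in dock -0.053591416812654 8.470644077978803e-05
in dock -0.052825772966371594 -0.002297556492693269
button [0.5323 0.018  0.0707]
d mm [-152.9  313.5   64.8] rotvec [0.007 0.002 0.   ]
```

The box is home: -0.053 m along the dock by vision, which is within noise of contact, and y and yaw agree within 1° and 2 mm. For the button I'll turn the gripper 90° so that its 190 mm span clears the box tower. First, the wall clearance.

```bash
python3 - <<'E'
from h import *
print("wall base",ray("top",240.7,103.5,0).round(3),ray("top",266,102.5,0).round(3))
E
python3 -m handwheel '[{"delta_rot":[0,0,0.17],"xyz":[-30,50,0],"hand":1},{"delta_rot":[0,0,0.34],"xyz":[-60,100,0],"hand":1},{"delta_rot":[0,0,0.51],"xyz":[-90,150,0],"hand":1},{"delta_rot":[0,0,0.68],"xyz":[-120,200,0],"hand":1},{"delta_rot":[0,0,0.85],"xyz":[-150,250,0],"hand":1}]'
python3 - <<'E'
from h import *
st();delta([.533,.0175,.20],tool(-80.7,0));delta([.533,.0175,.11],tool(-80.7,0))
E
```

```text
wall base [0.673 0.081 0.   ] [0.676 0.008 0.   ]
time_s: 12.28
position: [0.5395, -0.0493, 0.2646]
tcp_rot: [[-0.78, 0.626, 0.002], [0.626, 0.78, 0.006], [0.003, 0.006, -1.0]]
force: [0.5, -0.6, -0.5]
opening: 0.003
grasp_force: 0.0
t 12.275 p [ 0.5395 -0.0493  0.2646] F [ 0.5 -0.6 -0.5] q [-17.  21.  92.   0.  67. -69.]
d mm [46.7 47.7 65. ] rotvec [ 0.004 -0.005  0.732]
d mm [ 46.5  47.2 155. ] rotvec [ 0.004 -0.005  0.732]
```

```bash
python3 -m handwheel '[{"delta_rot":[0,0,0.18],"xyz":[15,15,0],"hand":1},{"delta_rot":[0,0,0.36],"xyz":[30,30,0],"hand":1},{"delta_rot":[0,0,0.54],"xyz":[46,47,0],"hand":1},{"delta_rot":[0,0,0.73],"xyz":[46,47,30],"hand":1},{"delta_rot":[0,0,0.73],"xyz":[46,47,65],"hand":1}]'
python3 - <<'E'
from h import *
import json
st();delta([.533,.0175,.095],tool(-80.7,0))
m=vision.camera_model("wrist");im=vision.capture("wrist");cv2.imwrite("pics/w6.png",im[:,:,::-1])
print("button proj",proj(0,[[.533,.0175,.0707]],m),"tip",proj(0,[np.array(bot.read_state()["position"])+[0,0,-.008]],m))
E
```

```text
time_s: 12.9
position: [0.5329, 0.015, 0.2]
tcp_rot: [[-0.169, 0.986, 0.004], [0.986, 0.169, 0.006], [0.005, 0.005, -1.0]]
force: [-0.2, 0.2, -0.1]
opening: 0.007
grasp_force: 0.0
t 12.9 p [0.5329 0.015  0.2   ] F [-0.2  0.2 -0.1] q [-11.  25.  97.   0.  57. -21.]
d mm [  1.9   0.  105. ] rotvec [ 0.005 -0.005  0.007]
button proj [[320.41001175 191.48263076]] tip [[314.06667565 239.6898434 ]]
```

```bash
python3 -m handwheel '[{"delta_rot":[0,0,0],"xyz":[2,0,30],"hand":1},{"delta_rot":[0,0,0],"xyz":[2,0,60],"hand":1},{"delta_rot":[0,0,0],"xyz":[2,0,90],"hand":1},{"delta_rot":[0,0,0],"xyz":[2,0,108],"hand":1},{"delta_rot":[0,0,0],"xyz":[2,0,112],"hand":1}]';  python3 -m handwheel '[{"delta_rot":[0,0,0],"xyz":[0,0,2],"hand":1},{"delta_rot":[0,0,0],"xyz":[0,0,4],"hand":1},{"delta_rot":[0,0,0],"xyz":[0,0,6],"hand":1},{"delta_rot":[0,0,0],"xyz":[0,0,8],"hand":1},{"delta_rot":[0,0,0],"xyz":[0,0,9],"hand":1}]'
```

```text
time_s: 13.58
position: [0.532, 0.0168, 0.0873]
tcp_rot: [[-0.168, 0.986, -0.001], [0.986, 0.168, 0.006], [0.006, 0.0, -1.0]]
force: [0.2, 0.3, 0.0]
opening: 0.009
grasp_force: 0.0
time_s: 14.2
position: [0.5336, 0.0159, 0.0789]
tcp_rot: [[-0.167, 0.986, 0.002], [0.986, 0.167, 0.006], [0.005, 0.003, -1.0]]
force: [0.1, -0.5, 2.2]
opening: 0.004
grasp_force: 1.1
```

```bash
python3 -m handwheel '[{"delta_rot":[0,0,0],"xyz":[0,0,1.5],"hand":1},{"delta_rot":[0,0,0],"xyz":[0,0,3],"hand":1},{"delta_rot":[0,0,0],"xyz":[0,0,4],"hand":1},{"delta_rot":[0,0,0],"xyz":[0,0,5],"hand":1},{"delta_rot":[0,0,0],"xyz":[0,0,5],"hand":1}]'
```

```text
time_s: 14.82
position: [0.5336, 0.0159, 0.0744]
tcp_rot: [[-0.167, 0.986, 0.002], [0.986, 0.167, 0.006], [0.005, 0.003, -1.0]]
force: [-0.4, 0.1, 8.0]
opening: 0.005
grasp_force: 4.1
```

```bash
python3 -m handwheel '[{"delta_rot":[0,0,0],"xyz":[0,0,1],"hand":1},{"delta_rot":[0,0,0],"xyz":[0,0,2],"hand":1},{"delta_rot":[0,0,0],"xyz":[0,0,2],"hand":1},{"delta_rot":[0,0,0],"xyz":[0,0,2],"hand":1},{"delta_rot":[0,0,0],"xyz":[0,0,2],"hand":1}]'
```

```text
time_s: 15.45
position: [0.5337, 0.0159, 0.0741]
tcp_rot: [[-0.167, 0.986, 0.003], [0.986, 0.167, 0.005], [0.005, 0.004, -1.0]]
force: [-3.9, 1.0, 21.3]
opening: 0.009
grasp_force: 10.5
```

The hard stop is reached: 21 N with no further travel. I'll release straight up, then check clearance and the box.

```bash
python3 -m handwheel '[{"delta_rot":[0,0,0],"xyz":[0,0,-10],"hand":1},{"delta_rot":[0,0,0],"xyz":[0,0,-40],"hand":1},{"delta_rot":[0,0,0],"xyz":[0,0,-90],"hand":1},{"delta_rot":[0,0,0],"xyz":[0,0,-140],"hand":1},{"delta_rot":[0,0,0],"xyz":[0,0,-180],"hand":1}]'; python3 -m handwheel '[{"delta_rot":[0,0,0],"xyz":[0,0,0],"hand":1},{"delta_rot":[0,0,0],"xyz":[0,0,0],"hand":1},{"delta_rot":[0,0,0],"xyz":[0,0,0],"hand":1},{"delta_rot":[0,0,0],"xyz":[0,0,0],"hand":1},{"delta_rot":[0,0,0],"xyz":[0,0,0],"hand":1}]'; python3 -c "
from rig import workorder
print(workorder.hand_in())"
```

```text
time_s: 16.08
position: [0.5329, 0.015, 0.2532]
tcp_rot: [[-0.167, 0.986, 0.002], [0.986, 0.167, 0.006], [0.005, 0.003, -1.0]]
force: [-0.3, -0.3, -0.5]
opening: 0.006
grasp_force: 0.0
time_s: 16.7
position: [0.5328, 0.015, 0.2509]
tcp_rot: [[-0.167, 0.986, -0.0], [0.986, 0.167, 0.006], [0.006, 0.001, -1.0]]
force: [-0.8, -0.2, 0.1]
opening: 0.002
grasp_force: 0.0
the job is handed in; nothing more can be done
None
```

The job is handed in after about 17 s, with no verdict returned: the box was pushed home against the stop, the button was pressed to its hard stop and released, and the arm ended clear of everything; I did not re-check the box by camera after the press.

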